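# Thread a tailed compression spring onto a keyed clamp rod

### The arm

A 6-joint arm with a two-finger parallel gripper is mounted at the origin on the work surface. World frame = base frame: x ahead of the robot, y to its left, z up, the work surface at z = 0. Lengths are in m, angles in rad, forces in N, time in s.
With the tool pointing down it reaches from about 0.35 to 0.85 m from the base axis. Payload 8.1 kg.
Tool frame: the origin (TCP) lies on the front face of the gripper's body, between the roots of the fingers; the fingertips stand 84 mm ahead of it and the grasp point (between the pads) lies 65 mm ahead of it; x points along the fingers, y is the direction in which the jaws open and shut, and the axes are right-handed (so a half turn about x gives the same grasp; the last joint's range is limited). The gripper opens to 93 mm and grips with 3 to 60 N. Pads are 15 mm wide; open, the fingers measure 128 mm over their backs; the gripper's body (75 mm by 188 mm) begins 65 mm behind the grasp point.
Start: joints at [1.255, 0.13, 1.488, -0, 1.523, -0.085], TCP at [0.137, 0.584, 0.303] pointing down, gripper open.
Joint ranges: [-2.96, 2.96], [-0.89, 2.26], [0.02, 2.5], [-1.34, 4.48], [0, 2.73], [-2.66, 2.66]. Speed limits (rad/s): [2.39, 2.39, 2.79, 3.14, 3.14, 3.14].

### API

Orientations are given as a rotation vector (axis times angle).
In Python, from plant import telemetry, read_camera, camera_params, robot gives the robot as it stands.
- The arm moves only by the tool step_arm, never from a script. Its argument "commands" is a list of rows, each an object with "xyz": the shift along the tool's x, y, z in mm, a list of three; "turn": the turn, a rotation vector about the tool's x, y, z in rad, a list of three; "grip": the finger opening in mm, from 0 to 93. In form: [{"xyz": [dx, dy, dz], "turn": [ax, ay, az], "grip": grip}, ...]. A call has 1 to 12 rows; each row is the pose to reach, as a shift and turn from the pose commanded when the call began, along the tool's axes at that moment; what a row does not reach only later rows make up. A row lasts 1/8 s, in which the tool goes at most 62.5 mm and 10.7 degrees, less where a joint would pass 70% of its speed; a pose out of reach is approached as far as the arm can. A call with a gripper value outside its range is refused whole. The fingers move at their own pace and stop on an object; "force" is the grip in N (left out, the last holds). Time passes only in rows, so rows that repeat a pose let the fingers close. It gives the time, the measured TCP pose, the force and the opening at its end, in the units of the state.
- telemetry.read_state(): the state, without advancing time (a new reading comes with each control period).
- read_camera(name): name is "scene" or "top"; returns the picture (400x640x3 uint8, red, green, blue); there is no depth.
- camera_params(name): a dict with "mtx" (3x3 intrinsics, pixels), "rvec" (rotation vector, rad) and "tvec" (3), from world to camera coordinates, as OpenCV has them. Camera axes: x right, y down, z forward; pixel columns grow to the right and rows downward; lengths in m; the calibration is good to about 2 mm. A picture is of the moment at which its call begins. camera_params takes no time and is no camera call.
- robot.close_job(): hands the job in, once; it reports no verdict.
The state is a dict: "t": time; "q": joint angles; "dq": joint speeds; "joint_torque": joint torques, N m; "tool_pos": TCP position; "orientation": TCP orientation; "force": force on the tool from outside, world axes, zero at the start; "wrist_torque": the same for the moment, N m; "opening": finger opening in m.
Only numpy, scipy, OpenCV 4.12 (cv2) and the standard library are available. Lean on these libraries where they do the work, as an engineer would, in place of code of your own. Each camera call takes 0.05 s, during which the arm holds its last target. There are 200 camera calls.

### The job

Take the long tailed spring standing in the tray and thread it, tail end down, over the upright rod of the mast clamp, pressing only gently and twisting it a little whenever its tail snags on one of the two notched collars, until it sits fully home on the boss. Then lock it by turning it until its tail, under the lower collar, points squarely sideways (about a right angle, to either side, from the red stripe), and let go. Do not push hard and leave the short spring and the sleeve in the tray alone.

Things in the scene. Friction and masses are not known exactly. Their poses are not given: they have to be found in the camera images.
- spring: long bright steel coil spring standing upright: 38 mm outer, 32 mm inner diameter, 62 mm long when free, about 55 g. Origin on its axis at the (unloaded) lower end, z up the axis, x towards the tail, a 3 mm wire that points inwards from the lowest coil. Grip its top 25 mm from the side, any direction about the axis. Held there it keeps its shape, only its lowest coil yields (see foot_end)
- foot_end (a point): centre of the lower end of the spring's lowest coil. Pressed, this coil moves up along the spring: it starts to yield at 2 N, then 0.4 N more per mm up to 10 mm (6 N), then it is solid
- tail (a point): a point on the spring's inward tail, 10 mm from the spring's axis and 2 mm above its lower end; the tail's tip is 7.5 mm from the axis
- stand: fixed mast clamp: metal plate 120 (x) x 90 x 10 mm on the bench, an upstand 26 mm high along its -x edge, a red stripe on top at the +x edge. Origin at the middle of the plate's underside, z up. In its middle a dark round boss (44 mm diameter, top 16 mm above the bench) with an upright 9 mm rod, tapered at the end, its top 62 mm above the boss
- seat (a point): middle of the top face of the boss, 16 mm above the bench, where the spring's lower end must rest; axes as the stand's
- mid_up (a point): centre of the upper brass collar on the rod (25 mm diameter): underside 34 mm and top 40 mm above the boss. Below it the tail can turn freely for 20 mm. It has one notch, 4.6 mm wide and down to the rod, for the 3 mm tail to pass. The notch points within 0.75 rad (43 deg) of the stand's +x (the red stripe), to either side: its angle is its own and not measured (this point's axes are the stand's). The collar cannot be turned by hand
- mid_low (a point): centre of the lower brass collar on the rod (25 mm diameter): underside 8 mm and top 14 mm above the boss. Below it the tail can turn freely. It has one notch, 4.6 mm wide and down to the rod, for the 3 mm tail to pass. The notch points within 0.65 rad (37 deg) of the stand's +x (the red stripe), to either side: its angle is its own and not measured (this point's axes are the stand's). The collar cannot be turned by hand
- tray: black fixed tray, 120 x 270 mm, rim 14 mm high, in which the spring and two other parts stand in a row along its y axis, 85 mm apart. Origin at the middle of its underside
- short_spring: plain dark spring without a tail, 34 mm diameter and 34 mm high, standing in the tray: leave alone. Origin at the middle of its underside
- sleeve: brass sleeve, 32 mm diameter and 28 mm high, standing in the tray: leave alone. Origin at the middle of its underside

How it is judged:
By the outcome, as a careful person would: the job done as asked, in the order asked, and still so for the second after the job is handed in, with the robot touching nothing.
It also fails if it takes over 72 s, if anything falls off the work surface, if the arm or the gripper's body presses on something with over 40 N, if the wrist force passes 120 N, or if a joint passes its speed limit or range.

## Working session

There is one attempt and no reset: what is moved stays moved. The work goes in short steps, Python scripts to look and compute and a tool call to move; the robot and the scene stay as the last step left them, time stands still between calls to the robot, and variables do not carry over. Pictures are saved under pics/ and viewed, about 8 in all and at most 12, crops included, and the job is handed in when it is done.

Besides the shell and the picture viewer there is one more tool, called after "Call:" as name([rows], argument=value, ...), one row to a line, values as JSON. step_arm: Moves the arm, as the interface text tells. Its arguments: {"type":"object","properties":{"commands":{"type":"array"},"force":{"type":"number"}},"required":["commands"]}

```bash
mkdir -p pics; ls
python3 - <<'E'
from plant import telemetry, read_camera, camera_params, robot
import cv2,numpy as np
for n in("scene","top"):
    p=camera_params(n);R=cv2.Rodrigues(np.array(p["rvec"]))[0];print(n,np.array(p["mtx"]).round(1).tolist(),(-R.T@np.array(p["tvec"]).ravel()).round(3),R.round(2).tolist())
    cv2.imwrite(f"pics/{n}0.png",read_camera(n)[:,:,::-1])
print(telemetry.read_state())
E
```

```text
pics
scene [[417.2, 0.0, 327.6], [0.0, 417.2, 196.5], [0.0, 0.0, 1.0]] [ 0.985 -0.361  0.591] [[0.56, 0.83, 0.01], [0.58, -0.38, -0.72], [-0.59, 0.41, -0.69]]
top [[398.7, 0.0, 319.5], [0.0, 398.7, 197.8], [0.0, 0.0, 1.0]] [ 0.372 -0.071  0.975] [[-0.01, -1.0, -0.0], [-0.98, 0.01, -0.19], [0.19, -0.0, -0.98]]
{'t': 0.1, 'q': array([ 1.25457207e+00,  1.31065037e-01,  1.48919062e+00,  2.11204948e-05,
        1.52302026e+00, -8.54149362e-02]), 'dq': array([-0.00161472, -0.00143449, -0.0016458 , -0.00014585, -0.00048955,
       -0.00194659]), 'joint_torque': array([ 6.23226042e-04, -5.61350727e+01, -4.93087506e+01,  7.69230863e-02,
        2.93297460e-02, -7.54389976e-05]), 'tool_pos': array([0.13711917, 0.58372352, 0.30179344]), 'orientation': array([ 0.1799196 ,  1.56354633, -0.18250875]), 'force': array([0.23691512, 0.60505978, 0.54909711]), 'wrist_torque': array([-0.05796529, -0.01935206, -0.00904371]), 'opening': 0.09277530965175249}
```

View pics/scene0.png

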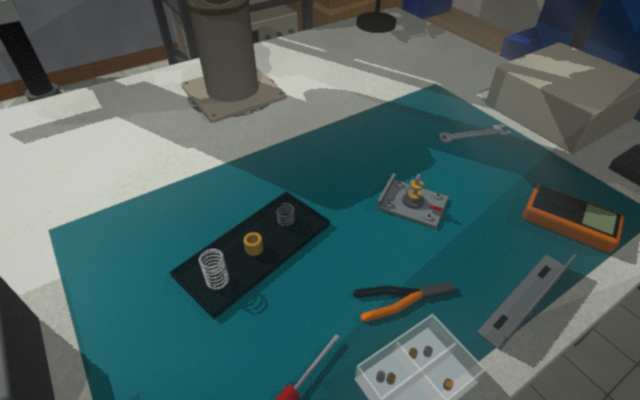

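View pics/top0.png

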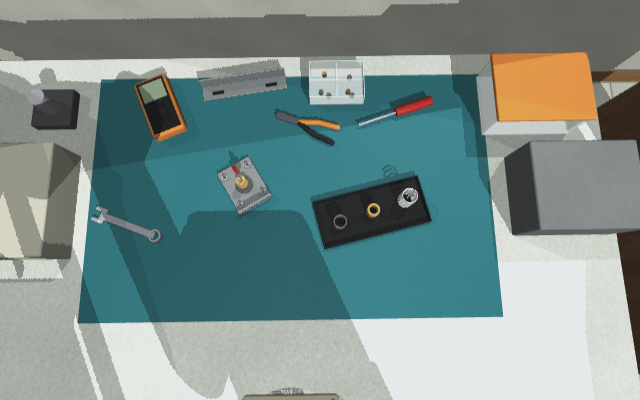

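The spring is at about (213,268) in scene and (407,197) in top. The stand is at about (415,205) and (243,183), with its red stripe towards the upper left in top. Next I'll view enlarged crops.

Run:
```python
import cv2,numpy as np
s=cv2.imread("pics/scene0.png");t=cv2.imread("pics/top0.png")
c=[(s,370,165),(s,170,235),(t,205,145),(t,370,160)]
o=[cv2.resize(i[y:y+70,x:x+90],(396,296),interpolation=cv2.INTER_CUBIC) for i,x,y in c]
cv2.imwrite("pics/c1.png",np.vstack([np.hstack(o[:2]),np.hstack(o[2:])]))
```

```text
(no output)
```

View pics/c1.png

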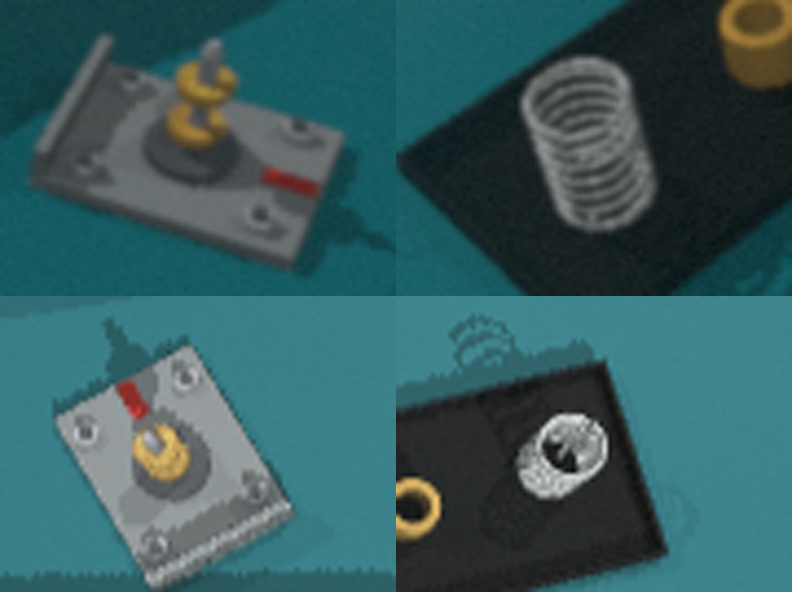

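Here is what the crops show. The upper collar's notch faces roughly the scene camera. The lower collar's notch faces slightly right, towards the stripe. The tail can't be made out yet. Now measuring.

```bash
cat > h.py <<'E'
from plant import telemetry, read_camera, camera_params, robot
import cv2,numpy as np
P={n:camera_params(n) for n in("scene","top")}
for p in P.values():
    p["R"]=cv2.Rodrigues(np.array(p["rvec"],float))[0];p["t"]=np.array(p["tvec"],float).ravel();p["K"]=np.array(p["mtx"],float)
    p["M"]=p["K"]@np.c_[p["R"],p["t"]]
def plane(n,uv,z):
    p=P[n];c=-p["R"].T@p["t"];d=p["R"].T@np.linalg.inv(p["K"])@np.array([*uv,1.]);return c+d*(z-c[2])/d[2]
def tri(a,b):
    X=cv2.triangulatePoints(P["scene"]["M"],P["top"]["M"],np.array(a,float).reshape(2,1),np.array(b,float).reshape(2,1));return (X[:3]/X[3]).ravel()
def proj(n,X):
    q=P[n]["M"]@np.r_[X,1.];return q[:2]/q[2]
def cen(m):
    M=cv2.moments(m.astype(np.uint8),True);return np.array([M["m10"],M["m01"]])/M["m00"],M["m00"]
def state():
    s=telemetry.read_state();R=cv2.Rodrigues(s["orientation"])[0];return s,R
E
python3 - <<'E'
from h import *
np.set_printoptions(precision=4,suppress=True)
im={n:cv2.imread(f"pics/{n}0.png") for n in P}
box={"scene":(370,165,460,235),"top":(205,145,295,215)}
out={}
for n in P:
    x0,y0,x1,y1=box[n];c=im[n][y0:y1,x0:x1];h=cv2.cvtColor(c,cv2.COLOR_BGR2HSV);H,S,V=[h[...,i].astype(int) for i in range(3)]
    red=((H<8)|(H>172))&(S>130)&(V>70);br=(H>12)&(H<28)&(S>110)&(V>90)
    for k,m in(("red",red),("brass",br)):
        uv,a=cen(m);uv+=[x0,y0];out[n,k]=uv;print(n,k,uv,a)
    print(plane(n,out[n,"red"],.010))
    pl=((S<70)&(V>85)).astype(np.uint8)
    cs=max(cv2.findContours(pl,cv2.RETR_EXTERNAL,cv2.CHAIN_APPROX_NONE)[0],key=cv2.contourArea)
    ap=cv2.approxPolyDP(cs,4,True)[:,0]+[x0,y0];print("poly",[(tuple(map(int,p)),plane(n,p,.010)[:2].round(4).tolist()) for p in ap])
print("brass tri",tri(out["scene","brass"],out["top","brass"]))
print("rod tip",tri((418.2,175.6),(239.1,177.9)),plane("scene",(418.2,175.6),.078),plane("top",(239.1,177.9),.078))
print("spring top",tri((211.4,258.6),(410.7,196.4)),plane("scene",(211.4,258.6),.066),plane("top",(410.7,196.4),.066))
# tray bottom of spring
x0,y0,x1,y1=370,160,460,230
for n,(x0,y0,x1,y1) in {"scene":(185,240,240,300),"top":(388,170,425,220)}.items():
    h=cv2.cvtColor(im[n][y0:y1,x0:x1],cv2.COLOR_BGR2HSV);m=((h[...,1]<80)&(h[...,2]>105))
    ys,xs=np.nonzero(m);print(n,"spring mask",xs.min()+x0,xs.max()+x0,ys.min()+y0,ys.max()+y0,cen(m)[0]+[x0,y0])
    out[n]=cen(m)[0]+[x0,y0]
print(tri(out["scene"],out["top"]))
E
```

```text
scene red [435.1562 207.5625] 32.0
scene brass [414.6596 189.6312] 141.0
[0.6313 0.1387 0.01  ]
poly [((398, 184), [0.5388, 0.1232]), ((405, 187), [0.5538, 0.1292]), ((387, 204), [0.5715, 0.0663]), ((395, 206), [0.5845, 0.0758]), ((389, 209), [0.5843, 0.0607]), ((436, 225), [0.6655, 0.1072]), ((439, 216), [0.6518, 0.1287]), ((432, 210), [0.6327, 0.1288]), ((402, 203), [0.5858, 0.0929]), ((410, 187), [0.5595, 0.1378])]
top red [234.8    168.9667] 30.0
top brass [241.9659 182.375 ] 88.0
[0.6353 0.1375 0.01  ]
poly [((248, 157), [0.6659, 0.1051]), ((234, 164), [0.6482, 0.1398]), ((237, 174), [0.6222, 0.1317]), ((232, 165), [0.6456, 0.1448]), ((218, 173), [0.6255, 0.1791]), ((239, 213), [0.5237, 0.1243]), ((271, 196), [0.565, 0.0464])]
brass tri [0.5932 0.1128 0.0417]
rod tip [0.595  0.1123 0.0792] [0.5942 0.1136 0.078 ] [0.5952 0.1123 0.078 ]
spring top [ 0.5494 -0.2836  0.0631] [ 0.5528 -0.2824  0.066 ] [ 0.5481 -0.285   0.066 ]
scene spring mask 199 226 249 288 [213.1286 266.2379]
top spring mask 398 417 188 207 [407.612 197.376]
[ 0.5502 -0.2828  0.0436]
```

Run:
```python
from h import *
s=cv2.imread("pics/scene0.png");t=cv2.imread("pics/top0.png")
a=cv2.resize(s[172:202,402:432],(390,390),interpolation=cv2.INTER_CUBIC);b=cv2.resize(t[170:200,228:258],(390,390),interpolation=cv2.INTER_CUBIC)
cv2.imwrite("pics/c2.png",cv2.convertScaleAbs(np.hstack([a,b]),alpha=1.3))
# long edge fit, top view: plate pixels rows, right/left boundary
h=cv2.cvtColor(t,cv2.COLOR_BGR2HSV);m=(h[...,1]<75)&(h[...,2]>60)
for side in (0,1):
    pts=[]
    for y in (range(178,200,2) if side==0 else range(164,188,2)):
        xs=np.nonzero(m[y,205:295])[0]+205
        pts.append(plane("top",((xs.min() if side==0 else xs.max()),y),.010)[:2])
    pts=np.array(pts);v=cv2.fitLine(pts.astype(np.float32),cv2.DIST_HUBER,0,.001,.001).ravel();print(v,np.arctan2(v[1],v[0]))
```

```text
[0.85654974 0.5160645  0.58539236 0.15973356] 0.54225
[0.8610763  0.5084758  0.6194269  0.07803831] 0.5334137
```

View pics/c2.png

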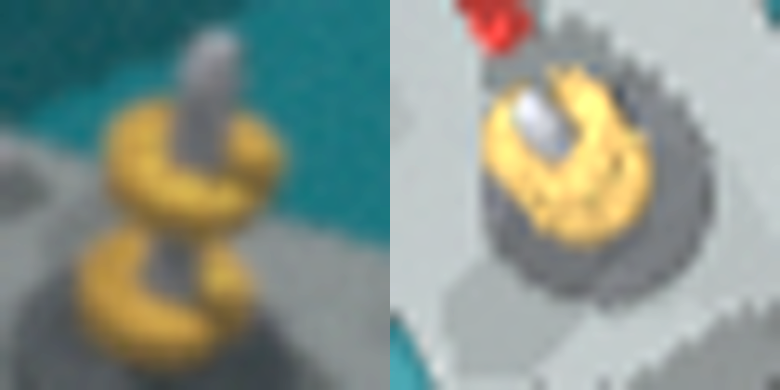

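Run:
```python
from h import *
np.set_printoptions(precision=3,suppress=True)
ax=np.array([.5942,.1125])
f={"scene":(402,172),"top":(228-30,170)}
def cr(n,z):
    u=proj(n,np.r_[ax,z]);return ((u-f[n])*13)
for n in P:
    for z in (.078,.056,.050,.030,.024,.016):print(n,z,cr(n,z))
def ang(n,p,z):
    w=plane(n,np.array(p)/13+f[n],z)[:2]-ax;return np.linalg.norm(w)*1000,(np.arctan2(w[1],w[0])-.537)
for n,p,z in (("scene",(230,182),.056),("scene",(240,195),.053),("scene",(210,325),.030),("scene",(200,300),.030),("top",(550,85),.056),("top",(560,75),.056)):print(n,p,z,ang(n,p,z))
for r in (-.6,-.3,0,.3,.6):
    d=.0105*np.array([np.cos(r+.537),np.sin(r+.537)])
    print(r,[ ((proj(n,np.r_[ax+d,z])-f[n])*13).round(0) for n,z in (("scene",.056),("top",.056),("scene",.030))])
```

```text
scene 0.078 [204.744  49.724]
scene 0.056 [180.931 162.721]
scene 0.05 [174.594 192.79 ]
scene 0.03 [153.94  290.797]
scene 0.024 [147.88  319.551]
scene 0.016 [139.896 357.436]
top 0.078 [533.094 107.998]
top 0.056 [557.053 136.797]
top 0.05 [563.399 144.424]
top 0.03 [583.993 169.177]
top 0.024 [590.01  176.409]
top 0.016 [597.92  185.917]
scene (230, 182) 0.056 (np.float64(7.745862602458603), np.float64(-0.12078215639950735))
scene (240, 195) 0.053 (np.float64(9.333454364062218), np.float64(0.03823916683134543))
scene (210, 325) 0.03 (np.float64(10.325905240063756), np.float64(-0.34753018083649456))
scene (200, 300) 0.03 (np.float64(6.901530991635227), np.float64(0.15606842683628241))
top (550, 85) 0.056 (np.float64(9.850239747375703), np.float64(-0.38292062503998486))
top (560, 75) 0.056 (np.float64(11.590226534590625), np.float64(-0.5602868714460025))
-0.6 [array([227., 205.]), array([562.,  81.]), array([199., 333.])]
-0.3 [array([241., 196.]), array([545.,  83.]), array([213., 324.])]
0 [array([250., 184.]), array([529.,  89.]), array([222., 312.])]
0.3 [array([253., 170.]), array([515., 100.]), array([225., 298.])]
0.6 [array([250., 156.]), array([505., 114.]), array([221., 284.])]
```

The upper collar's notch looks to be about -0.35 rad from the stripe and the lower one about -0.45 rad. Stand yaw is about 0.537. Next I'll look for the tail at the spring's foot.

Run:
```python
from h import *
np.set_printoptions(precision=3,suppress=True)
s=np.mean([read_camera("scene")[:,:,::-1].astype(float) for _ in range(4)],0).clip(0,255).astype(np.uint8)
t=np.mean([read_camera("top")[:,:,::-1].astype(float) for _ in range(4)],0).clip(0,255).astype(np.uint8)
a=cv2.resize(s[245:293,190:238],(390,390),interpolation=cv2.INTER_CUBIC);b=cv2.resize(t[183:211,394:422],(390,390),interpolation=cv2.INTER_CUBIC)
cv2.imwrite("pics/c3.png",np.hstack([a,b]))
print(plane("top",(409.2,195.8),.066))
for X in ((.55,-.283,.066),(.55,-.283,.004)):
    print(X,(proj("scene",X)-[190,245])*390/48,(proj("top",X)-[394,183])*390/28+[390,0])
for a in np.arange(0,6.2,.785):
    X=(.55+.012*np.cos(a),-.283+.012*np.sin(a),.006);print(round(a,2),(proj("scene",X)-[190,245])*390/48,(proj("top",X)-[394,183])*390/28+[390,0])
```

```text
[ 0.55  -0.282  0.066]
(0.55, -0.283, 0.066) [165.107 102.279] [609.773 175.915]
(0.55, -0.283, 0.004) [221.254 288.507] [532.335 244.16 ]
0.0 [243.289 324.054] [530.975 175.801]
0.78 [275.004 292.54 ] [484.383 195.843]
1.57 [273.951 255.941] [467.119 242.998]
2.36 [241.46  235.428] [489.405 289.776]
3.14 [196.381 242.457] [538.301 308.689]
3.92 [164.386 273.146] [585.075 288.562]
4.71 [164.347 310.093] [602.25  241.287]
5.5 [197.013 331.447] [579.892 194.636]
```

View pics/c3.png

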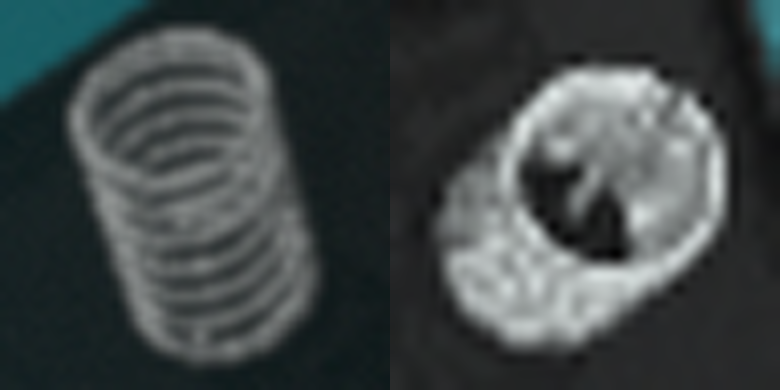

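In top, the tail shows inside the coil from about (600,172) to (577,215) on the crop. That puts it at world angle -0.8 rad, and the bright spot at (200,330) in the scene crop agrees. The spring's axis is at about (0.550,-0.283). Now I'll compute the approach.

```bash
cat >> h.py <<'E'
def to(xyz,jaw=None):
    "shift (mm, tool axes) from the measured pose to a TCP position and tool-x turn to a jaw world angle"
    s,R=state();d=R.T@(np.array(xyz)-s["tool_pos"])*1000
    j=np.arctan2(R[1,1],R[0,1]);print("shift",d.round(1),"jaw",round(j,3),"turn x",None if jaw is None else round(-(jaw-j),3),"x axis",R[:,0].round(4),"t",s["t"],"q",s["q"].round(2),"F",s["force"].round(2),"pos",s["tool_pos"].round(4))
E
python3 -c "
from h import *
to((.45,.25,.25));to((.55,-.283,.22));to((.55,-.283,.119))"
```

```text
shift [  52.7 -253.7  380.9] jaw 1.34 turn x None x axis [-0.e+00 -1.e-04 -1.e+00] t 0.5 q [ 1.25  0.13  1.49 -0.    1.52 -0.09] F [-0.53  0.75  0.87] pos [0.1372 0.5841 0.3027]
shift [  82.8 -749.6  600.2] jaw 1.34 turn x None x axis [-0.e+00 -1.e-04 -1.e+00] t 0.5 q [ 1.25  0.13  1.49 -0.    1.52 -0.09] F [-0.53  0.75  0.87] pos [0.1372 0.5841 0.3027]
shift [ 183.8 -749.6  600.2] jaw 1.34 turn x None x axis [-0.e+00 -1.e-04 -1.e+00] t 0.5 q [ 1.25  0.13  1.49 -0.    1.52 -0.09] F [-0.53  0.75  0.87] pos [0.1372 0.5841 0.3027]
```

Call:
step_arm([
  {"xyz": [50,-250,380],"turn": [0.8,0,0],"grip": 93},
  {"xyz": [50,-250,380],"turn": [0.8,0,0],"grip": 93},
  {"xyz": [50,-250,380],"turn": [0.8,0,0],"grip": 93},
  {"xyz": [50,-250,380],"turn": [0.8,0,0],"grip": 93},
  {"xyz": [50,-250,380],"turn": [0.8,0,0],"grip": 93},
  {"xyz": [50,-250,380],"turn": [0.8,0,0],"grip": 93},
  {"xyz": [83,-750,600],"turn": [1.8,0,0],"grip": 93},
  {"xyz": [83,-750,600],"turn": [1.8,0,0],"grip": 93},
  {"xyz": [83,-750,600],"turn": [1.8,0,0],"grip": 93},
  {"xyz": [83,-750,600],"turn": [1.8,0,0],"grip": 93},
  {"xyz": [83,-750,600],"turn": [1.8,0,0],"grip": 93},
  {"xyz": [83,-750,600],"turn": [1.8,0,0],"grip": 93},
])

```text
t: 2.0
tool_pos: [0.4886, -0.0506, 0.2366]
orientation: [1.543, 0.952, -1.541]
force: [1.1, 0.4, 0.0]
opening: 0.0929
```

```bash
python3 -c "
from h import *
to((.55,-.283,.22),-.475)"
```

```text
shift [ 16.8 158.9 180.3] jaw -0.464 turn x 0.011 x axis [ 1.3e-03 -1.0e-04 -1.0e+00] t 2.0 q [-0.21 -0.13  1.87  0.    1.4   0.26] F [1.11 0.39 0.02] pos [ 0.4886 -0.0506  0.2366]
```

Call:
step_arm([
  {"xyz": [17,159,180],"turn": [0.01,0,0],"grip": 93},
  {"xyz": [17,159,180],"turn": [0.01,0,0],"grip": 93},
  {"xyz": [17,159,180],"turn": [0.01,0,0],"grip": 93},
  {"xyz": [17,159,180],"turn": [0.01,0,0],"grip": 93},
  {"xyz": [17,159,180],"turn": [0.01,0,0],"grip": 93},
  {"xyz": [17,159,180],"turn": [0.01,0,0],"grip": 93},
  {"xyz": [17,159,180],"turn": [0.01,0,0],"grip": 93},
])

```text
t: 2.88
tool_pos: [0.5509, -0.2792, 0.2196]
orientation: [1.546, 0.95, -1.545]
force: [0.1, 0.0, 0.5]
opening: 0.093
```

```bash
python3 -c "
from h import *
to((.55,-.283,.119),-.475)"
```

```text
shift [100.6   0.9   3.8] jaw -0.469 turn x 0.006 x axis [ 3.e-04  1.e-04 -1.e+00] t 2.875 q [-0.55  0.23  1.53  0.    1.38 -0.08] F [0.11 0.03 0.55] pos [ 0.5509 -0.2792  0.2196]
```

Call:
step_arm([
  {"xyz": [50,1,4],"turn": [0,0,0],"grip": 93},
  {"xyz": [85,1,4],"turn": [0,0,0],"grip": 93},
  {"xyz": [100,1,4],"turn": [0,0,0],"grip": 93},
  {"xyz": [100,1,4],"turn": [0,0,0],"grip": 93},
  {"xyz": [100,1,4],"turn": [0,0,0],"grip": 60},
  {"xyz": [100,1,4],"turn": [0,0,0],"grip": 45},
  {"xyz": [100,1,4],"turn": [0,0,0],"grip": 30},
  {"xyz": [100,1,4],"turn": [0,0,0],"grip": 30},
  {"xyz": [100,1,4],"turn": [0,0,0],"grip": 30},
  {"xyz": [100,1,4],"turn": [0,0,0],"grip": 30},
], force=20)

```text
t: 4.12
tool_pos: [0.5499, -0.2844, 0.1192]
orientation: [1.546, 0.949, -1.546]
force: [-0.2, -0.4, -0.1]
opening: 0.0385
```

```bash
python3 -c "
from h import *
to((.55,-.283,.25),-.475);s,R=state();print(s['opening'])
s=read_camera('scene')[:,:,::-1];cv2.imwrite('pics/g1.png',cv2.resize(s[180:320,130:290],None,fx=3,fy=3,interpolation=2))
"
```

```text
shift [-130.8   -0.6   -1.3] jaw -0.47 turn x 0.005 x axis [ 0. -0. -1.] t 4.125 q [-0.56  0.34  1.6   0.    1.21 -0.09] F [-0.18 -0.39 -0.07] pos [ 0.5499 -0.2844  0.1192]
0.03850843588567806
```

View pics/g1.png

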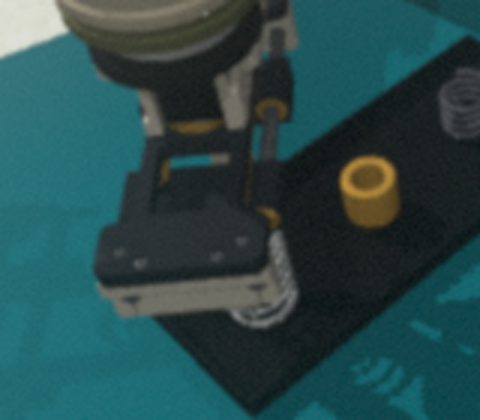

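The spring is gripped at 38.5 mm opening. The gripper hides most of it in this view. Now I'll lift it and carry it above the rod.

Call:
step_arm([
  {"xyz": [-30,0,0],"turn": [0,0,0],"grip": 30},
  {"xyz": [-80,0,0],"turn": [0,0,0],"grip": 30},
  {"xyz": [-120,0,0],"turn": [0,0,0],"grip": 30},
  {"xyz": [-125,-15,-40],"turn": [-0.1,0,0],"grip": 30},
  {"xyz": [-125,-30,-80],"turn": [-0.25,0,0],"grip": 30},
  {"xyz": [-125,-50,-130],"turn": [-0.4,0,0],"grip": 30},
  {"xyz": [-125,-70,-180],"turn": [-0.5,0,0],"grip": 30},
  {"xyz": [-125,-90,-230],"turn": [-0.65,0,0],"grip": 30},
  {"xyz": [-125,-110,-280],"turn": [-0.75,0,0],"grip": 30},
  {"xyz": [-125,-130,-330],"turn": [-0.9,0,0],"grip": 30},
  {"xyz": [-125,-140,-374],"turn": [-0.987,0,0],"grip": 30},
  {"xyz": [-125,-140,-374],"turn": [-0.987,0,0],"grip": 30},
])

```text
t: 5.68
tool_pos: [0.5945, 0.1155, 0.2441]
orientation: [0.817, 1.412, -0.817]
force: [0.4, -0.5, -1.1]
opening: 0.0385
```

Call:
step_arm([
  {"xyz": [0,0,0],"turn": [0,0,0],"grip": 30},
  {"xyz": [0,0,0],"turn": [0,0,0],"grip": 30},
])

```text
t: 5.92
tool_pos: [0.5944, 0.1112, 0.2442]
orientation: [0.822, 1.41, -0.822]
force: [-1.0, 0.1, -0.4]
opening: 0.0389
```

```bash
python3 -c "
from h import *
to((.5942,.1125,.22),.517);s,R=state();print(s['opening'])
np.set_printoptions(precision=1,suppress=True)
g=s['tool_pos'];print([proj(n,[g[0],g[1],g[2]-d]) for n in P for d in (.115,.09)])
a=read_camera('scene')[:,:,::-1];b=read_camera('top')[:,:,::-1]
cv2.imwrite('pics/s2.png',a);cv2.imwrite('pics/t2.png',b)
cv2.imwrite('pics/m2.png',np.hstack([cv2.resize(i,(400,400),interpolation=2) for i in (a[110:210,360:460],b[125:225,190:290])]))
"
```

```text
shift [24.2  0.5 -1.3] jaw 0.515 turn x -0.002 x axis [-3.e-04 -4.e-04 -1.e+00] t 5.925 q [ 0.1   0.18  1.55 -0.    1.42 -0.41] F [-0.97  0.07 -0.42] pos [0.5944 0.1112 0.2442]
0.038946711135672725
[array([421.8, 154.5]), array([424.2, 143.2]), array([235. , 172.6]), array([232.5, 169.7])]
```

View pics/m2.png

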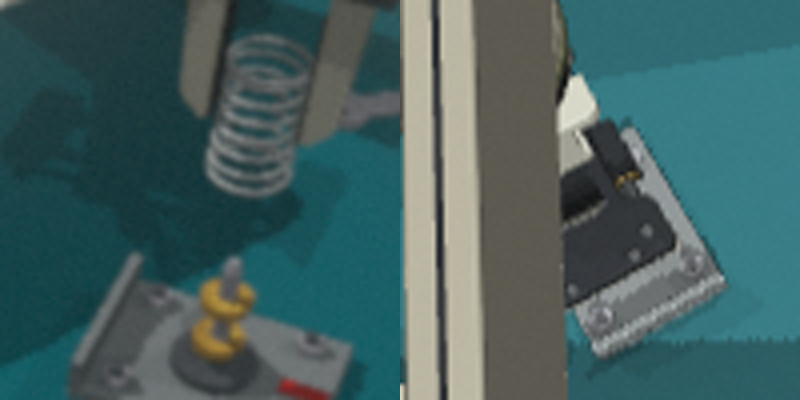

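The spring hangs at about (422,154) in scene, in line with the rod, and the top view is blocked by the arm. Now descending to just above the upper collar.

Call:
step_arm([
  {"xyz": [20,0.4,0],"turn": [0,0,0],"grip": 30},
  {"xyz": [40,0.4,0],"turn": [0,0,0],"grip": 30},
  {"xyz": [55,0.4,0],"turn": [0,0,0],"grip": 30},
  {"xyz": [66,0.4,0],"turn": [0,0,0],"grip": 30},
  {"xyz": [66,0.4,0],"turn": [0,0,0],"grip": 30},
  {"xyz": [66,0.4,0],"turn": [0,0,0],"grip": 30},
])

```text
t: 6.78
tool_pos: [0.5951, 0.1127, 0.1788]
orientation: [0.821, 1.41, -0.82]
force: [-0.5, 0.0, -0.4]
opening: 0.0387
```

Call:
step_arm([
  {"xyz": [2,0,0],"turn": [0,0,0],"grip": 30},
  {"xyz": [4,0,0],"turn": [0,0,0],"grip": 30},
  {"xyz": [4,0,0],"turn": [0,0,0],"grip": 30},
])

```text
t: 7.15
tool_pos: [0.5948, 0.1126, 0.1742]
orientation: [0.82, 1.411, -0.821]
force: [0.5, -0.3, -0.5]
opening: 0.0388
```

Call:
step_arm([
  {"xyz": [2,0,0],"turn": [0,0,0],"grip": 30},
  {"xyz": [3,0,0],"turn": [0,0,0],"grip": 30},
  {"xyz": [3,0,0],"turn": [0,0,0],"grip": 30},
])

```text
t: 7.52
tool_pos: [0.5948, 0.1126, 0.1711]
orientation: [0.82, 1.411, -0.821]
force: [1.1, -0.1, -1.0]
opening: 0.0387
```

Call:
step_arm([
  {"xyz": [1,0,0],"turn": [0,0,0],"grip": 30},
  {"xyz": [2,0,0],"turn": [0,0,0],"grip": 30},
  {"xyz": [2,0,0],"turn": [0,0,0],"grip": 30},
])

```text
t: 7.9
tool_pos: [0.5948, 0.1126, 0.1691]
orientation: [0.82, 1.411, -0.821]
force: [0.7, -0.8, 0.4]
opening: 0.0381
```

Call:
step_arm([
  {"xyz": [0,-0.6,1],"turn": [0,0,0],"grip": 30},
  {"xyz": [1,-0.6,1],"turn": [0,0,0],"grip": 30},
  {"xyz": [1,-0.6,1],"turn": [0,0,0],"grip": 30},
  {"xyz": [1,-0.6,1],"turn": [0,0,0],"grip": 30},
])

```text
t: 8.4
tool_pos: [0.5949, 0.1116, 0.1684]
orientation: [0.821, 1.41, -0.82]
force: [0.0, 2.1, -0.0]
opening: 0.0387
```

Call:
step_arm([
  {"xyz": [1,0,0],"turn": [0,0,0],"grip": 30},
  {"xyz": [2,0,0],"turn": [0,0,0],"grip": 30},
  {"xyz": [2,0,0],"turn": [0,0,0],"grip": 30},
])

```text
t: 8.78
tool_pos: [0.5947, 0.1116, 0.1661]
orientation: [0.821, 1.411, -0.82]
force: [-0.0, 3.5, 0.8]
opening: 0.0387
```

A sideways force of 3.5 N with no vertical force suggests the tail is already inside the upper notch and the 1 mm shift pushed it against the notch wall. I'll undo that shift and look at the forces.

Call:
step_arm([
  {"xyz": [0,0.6,-1],"turn": [0,0,0],"grip": 30},
  {"xyz": [0,0.6,-1],"turn": [0,0,0],"grip": 30},
  {"xyz": [0,0.6,-1],"turn": [0,0,0],"grip": 30},
])

```text
t: 9.15
tool_pos: [0.5948, 0.1124, 0.1662]
orientation: [0.82, 1.41, -0.821]
force: [0.3, -0.4, -0.1]
opening: 0.0385
```

Call:
step_arm([
  {"xyz": [1,0,0],"turn": [0,0,0],"grip": 30},
  {"xyz": [2,0,0],"turn": [0,0,0],"grip": 30},
  {"xyz": [2,0,0],"turn": [0,0,0],"grip": 30},
])

```text
t: 9.52
tool_pos: [0.5947, 0.1126, 0.1641]
orientation: [0.82, 1.411, -0.821]
force: [-1.1, 0.1, -0.9]
opening: 0.0388
```

Call:
step_arm([
  {"xyz": [1,0,0],"turn": [0,0,0],"grip": 30},
  {"xyz": [2,0,0],"turn": [0,0,0],"grip": 30},
  {"xyz": [2,0,0],"turn": [0,0,0],"grip": 30},
])

```text
t: 9.9
tool_pos: [0.5948, 0.1126, 0.1621]
orientation: [0.82, 1.411, -0.821]
force: [0.0, -0.2, -0.8]
opening: 0.0385
```

Call:
step_arm([
  {"xyz": [2,0,0],"turn": [0,0,0],"grip": 30},
  {"xyz": [3,0,0],"turn": [0,0,0],"grip": 30},
  {"xyz": [3,0,0],"turn": [0,0,0],"grip": 30},
])

```text
t: 10.28
tool_pos: [0.5947, 0.1126, 0.1591]
orientation: [0.82, 1.411, -0.821]
force: [-0.8, 0.0, -0.6]
opening: 0.0391
```

Call:
step_arm([
  {"xyz": [2,0,0],"turn": [0,0,0],"grip": 30},
  {"xyz": [3,0,0],"turn": [0,0,0],"grip": 30},
  {"xyz": [3,0,0],"turn": [0,0,0],"grip": 30},
])

```text
t: 10.65
tool_pos: [0.5947, 0.1126, 0.1561]
orientation: [0.82, 1.411, -0.821]
force: [-1.0, 0.3, 0.4]
opening: 0.0389
```

Call:
step_arm([
  {"xyz": [2,0,0],"turn": [0,0,0],"grip": 30},
  {"xyz": [4,0,0],"turn": [0,0,0],"grip": 30},
  {"xyz": [4,0,0],"turn": [0,0,0],"grip": 30},
])

```text
t: 11.02
tool_pos: [0.5946, 0.1126, 0.1519]
orientation: [0.82, 1.411, -0.821]
force: [-0.4, -0.6, -0.5]
opening: 0.0387
```

Call:
step_arm([
  {"xyz": [2,0,0],"turn": [0.1,0,0],"grip": 30},
  {"xyz": [4,0,0],"turn": [0.1,0,0],"grip": 30},
  {"xyz": [4,0,0],"turn": [0.1,0,0],"grip": 30},
])

```text
t: 11.4
tool_pos: [0.5947, 0.1126, 0.148]
orientation: [0.895, 1.379, -0.895]
force: [-0.0, 0.0, -0.3]
opening: 0.0386
```

Call:
step_arm([
  {"xyz": [1,0,0],"turn": [0,0,0],"grip": 30},
  {"xyz": [3,0,0],"turn": [0,0,0],"grip": 30},
  {"xyz": [3,0,0],"turn": [0,0,0],"grip": 30},
])

```text
t: 11.78
tool_pos: [0.5947, 0.1126, 0.145]
orientation: [0.896, 1.379, -0.897]
force: [1.0, 1.3, -0.2]
opening: 0.0384
```

Call:
step_arm([
  {"xyz": [1,0,0],"turn": [0,0,0],"grip": 30},
  {"xyz": [2,0,0],"turn": [0,0,0],"grip": 30},
  {"xyz": [2,0,0],"turn": [0,0,0],"grip": 30},
])

```text
t: 12.15
tool_pos: [0.5948, 0.1126, 0.1432]
orientation: [0.897, 1.378, -0.897]
force: [0.6, -0.6, 0.4]
opening: 0.0386
```

Call:
step_arm([
  {"xyz": [1,0,0],"turn": [0,0,0],"grip": 30},
  {"xyz": [2,0,0],"turn": [0,0,0],"grip": 30},
  {"xyz": [2,0,0],"turn": [0,0,0],"grip": 30},
])

```text
t: 12.52
tool_pos: [0.5948, 0.1126, 0.1411]
orientation: [0.897, 1.378, -0.897]
force: [0.1, -0.2, -1.1]
opening: 0.0386
```

Call:
step_arm([
  {"xyz": [1,0,0],"turn": [0,0,0],"grip": 30},
  {"xyz": [2,0,0],"turn": [0,0,0],"grip": 30},
  {"xyz": [2,0,0],"turn": [0,0,0],"grip": 30},
])

```text
t: 12.9
tool_pos: [0.5948, 0.1126, 0.1391]
orientation: [0.897, 1.378, -0.897]
force: [0.1, 0.3, -1.0]
opening: 0.0384
```

Call:
step_arm([
  {"xyz": [1,0,0],"turn": [0,0,0],"grip": 30},
  {"xyz": [2,0,0],"turn": [0,0,0],"grip": 30},
  {"xyz": [2,0,0],"turn": [0,0,0],"grip": 30},
])

```text
t: 13.28
tool_pos: [0.5948, 0.1127, 0.1371]
orientation: [0.897, 1.378, -0.897]
force: [0.8, -0.4, 0.0]
opening: 0.0387
```

Call:
step_arm([
  {"xyz": [1,0,0],"turn": [0,0,0],"grip": 30},
  {"xyz": [2,0,0],"turn": [0,0,0],"grip": 30},
  {"xyz": [2,0,0],"turn": [0,0,0],"grip": 30},
])

```text
t: 13.65
tool_pos: [0.5947, 0.1127, 0.1351]
orientation: [0.897, 1.378, -0.897]
force: [-0.7, 1.0, -0.5]
opening: 0.0388
```

Call:
step_arm([
  {"xyz": [1,0,0],"turn": [0,0,0],"grip": 30},
  {"xyz": [2,0,0],"turn": [0,0,0],"grip": 30},
  {"xyz": [2,0,0],"turn": [0,0,0],"grip": 30},
])

```text
t: 14.02
tool_pos: [0.5947, 0.1126, 0.1331]
orientation: [0.897, 1.378, -0.897]
force: [-0.3, 0.4, 0.0]
opening: 0.0385
```

Call:
step_arm([
  {"xyz": [1,0,0],"turn": [0,0,0],"grip": 30},
  {"xyz": [1.5,0,0],"turn": [0,0,0],"grip": 30},
  {"xyz": [1.5,0,0],"turn": [0,0,0],"grip": 30},
])

```text
t: 14.4
tool_pos: [0.5948, 0.1127, 0.1317]
orientation: [0.897, 1.378, -0.897]
force: [0.5, 0.0, -0.3]
opening: 0.0388
```

Call:
step_arm([
  {"xyz": [1,0,0],"turn": [0,0,0],"grip": 30},
  {"xyz": [1,0,0],"turn": [0,0,0],"grip": 30},
])

```text
t: 14.65
tool_pos: [0.595, 0.1126, 0.131]
orientation: [0.897, 1.378, -0.897]
force: [-0.7, -0.5, 1.6]
opening: 0.0387
```

```bash
python3 -c "
from h import *
a=read_camera('scene')[:,:,::-1];fs=[]
for i in range(4): fs.append(telemetry.read_state()['force']);read_camera('scene')
print(np.mean(fs,0));to((.5948,.1126,.13),.4)
cv2.imwrite('pics/m3.png',cv2.resize(a[130:240,350:480],None,fx=5,fy=5,interpolation=2))
"
```

```text
[-0.17554349 -0.10182287  1.58821161]
shift [ 1.  -0.2 -0. ] jaw 0.417 turn x 0.017 x axis [ 3.e-04  0.e+00 -1.e+00] t 14.9 q [ 0.1   0.29  1.63  0.    1.22 -0.31] F [-0.18  0.04  2.66] pos [0.595  0.1127 0.131 ]
```

View pics/m3.png

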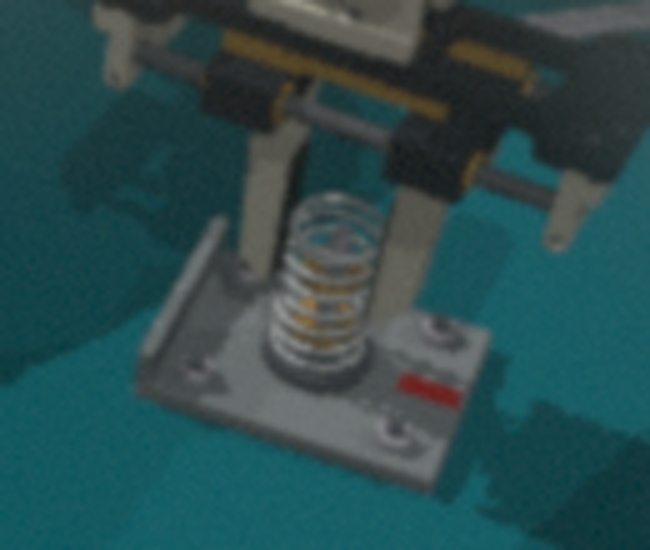

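The spring is down over the rod and resting on the dark boss at about (320,370), with 1.6 to 2.7 N upward. The tail passed both notches without pressing. Now I'll turn it -1.12 rad to lock it on the right-hand side, raised by 0.3 mm.

Call:
step_arm([
  {"xyz": [-0.3,0,0],"turn": [0.1,0,0],"grip": 30},
  {"xyz": [-0.3,-0.1,-0.1],"turn": [0.2,0,0],"grip": 30},
  {"xyz": [-0.3,-0.1,-0.1],"turn": [0.3,0,0],"grip": 30},
  {"xyz": [-0.3,-0.1,-0.1],"turn": [0.3,0,0],"grip": 30},
])

```text
t: 15.4
tool_pos: [0.5948, 0.1127, 0.1312]
orientation: [1.122, 1.262, -1.122]
force: [-0.5, 0.7, 1.1]
opening: 0.0384
```

```bash
python3 -c "
from h import *
to((.5948,.1126,.131),-.703);s,R=state();print(s['wrist_torque'])"
```

```text
shift [0.2 0.  0.1] jaw 0.118 turn x 0.821 x axis [ 2.e-04 -0.e+00 -1.e+00] t 15.4 q [ 0.1   0.29  1.63 -0.    1.22 -0.02] F [-0.47  0.67  1.08] pos [0.5948 0.1127 0.1312]
[-0.11883215  0.10952322 -0.01353987]
```

Call:
step_arm([
  {"xyz": [0,-0.1,0],"turn": [0.12,0,0],"grip": 30},
  {"xyz": [0,-0.3,0],"turn": [0.24,0,0],"grip": 30},
  {"xyz": [0,-0.4,0],"turn": [0.36,0,0],"grip": 30},
  {"xyz": [0,-0.5,0],"turn": [0.48,0,0],"grip": 30},
  {"xyz": [0,-0.6,-0.1],"turn": [0.6,0,0],"grip": 30},
  {"xyz": [0,-0.8,-0.2],"turn": [0.72,0,0],"grip": 30},
  {"xyz": [0,-0.9,-0.2],"turn": [0.82,0,0],"grip": 30},
  {"xyz": [0,-0.9,-0.2],"turn": [0.82,0,0],"grip": 30},
  {"xyz": [0,-0.9,-0.2],"turn": [0.82,0,0],"grip": 30},
])

```text
t: 16.52
tool_pos: [0.5938, 0.1128, 0.1311]
orientation: [1.703, 0.793, -1.703]
force: [-0.3, 0.2, 2.0]
opening: 0.0382
```

```bash
python3 -c "
from h import *
to((.5948,.1126,.131),-.703)
fs=[]
for i in range(4): fs.append(telemetry.read_state()['force']);a=read_camera('scene')[:,:,::-1]
print(np.mean(fs,0),telemetry.read_state()['wrist_torque'])
cv2.imwrite('pics/m4.png',cv2.resize(a[160:220,385:445],None,fx=10,fy=10,interpolation=2))
"
```

```text
shift [ 0.1  0.9 -0.4] jaw -0.7 turn x 0.003 x axis [ 1.e-04  1.e-04 -1.e+00] t 16.525 q [0.1  0.28 1.64 0.   1.22 0.8 ] F [-0.33  0.18  2.03] pos [0.5938 0.1128 0.1311]
[-0.16091744 -0.2432648   1.62443253] [-0.04515385  0.24110641  0.04282153]
```

View pics/m4.png

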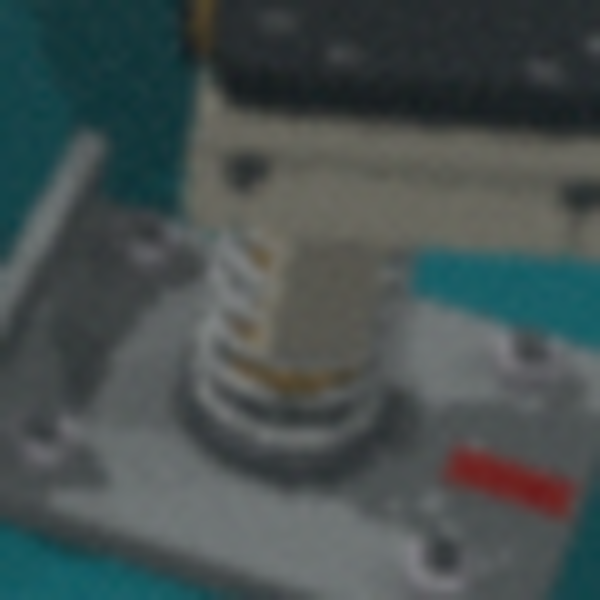

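The spring sits on the boss and turned freely, ending at about 1.6 N. Releasing now.

Call:
step_arm([
  {"xyz": [0,0,0],"turn": [0,0,0],"grip": 42},
  {"xyz": [0,0,0],"turn": [0,0,0],"grip": 48},
  {"xyz": [0,0,0],"turn": [0,0,0],"grip": 60},
  {"xyz": [0,0,0],"turn": [0,0,0],"grip": 80},
  {"xyz": [0,0,0],"turn": [0,0,0],"grip": 80},
  {"xyz": [-20,0,0],"turn": [0,0,0],"grip": 80},
  {"xyz": [-60,0,0],"turn": [0,0,0],"grip": 80},
  {"xyz": [-110,0,0],"turn": [0,0,0],"grip": 80},
  {"xyz": [-110,90,120],"turn": [0,0,0],"grip": 80},
  {"xyz": [-110,90,120],"turn": [0,0,0],"grip": 80},
  {"xyz": [-110,90,120],"turn": [0,0,0],"grip": 80},
  {"xyz": [-110,90,120],"turn": [0,0,0],"grip": 80},
])

```text
t: 18.23
tool_pos: [0.5851, -0.0389, 0.2428]
orientation: [1.708, 0.787, -1.706]
force: [-0.2, 0.0, -1.4]
opening: 0.0796
```

Call:
step_arm([
  {"xyz": [0,45,60],"turn": [0,0,0],"grip": 80},
  {"xyz": [0,45,60],"turn": [0,0,0],"grip": 80},
  {"xyz": [0,45,60],"turn": [0,0,0],"grip": 80},
])

```text
t: 18.6
tool_pos: [0.5807, -0.1116, 0.2417]
orientation: [1.707, 0.789, -1.705]
force: [0.2, 0.6, -0.6]
opening: 0.08
```

```bash
python3 -c "
from h import *
np.set_printoptions(precision=1,suppress=True)
a,b=[np.mean([read_camera(n)[:,:,::-1].astype(float) for _ in range(4)],0).clip(0,255).astype(np.uint8) for n in('scene','top')]
cv2.imwrite('pics/m5.png',np.hstack([cv2.resize(i,(400,400),interpolation=2) for i in (a[165:215,390:440],b[160:205,222:267])]))
def A(X):return (proj('scene',X)-[390,165])*8
def B(X):return (proj('top',X)-[222,160])*400/45+[400,0]
for z in(.078,.016):print(z,A((.5942,.1125,z)),B((.5942,.1125,z)))
for r in (-1.57,-1.2,-2,0,1.57):
  X=(.5942+.012*np.cos(.537+r),.1125+.012*np.sin(.537+r),.018);print(r,A(X),B(X))
"
```

```text
0.078 [222.   86.6] [551.2 162.7]
0.016 [182.1 276. ] [595.5 216. ]
-1.57 [169.  301.1] [631.8 192.3]
-1.2 [187.1 304.4] [621.5 180.8]
-2 [150.6 292. ] [637.3 209.2]
0 [230.6 285. ] [572.8 178.5]
1.57 [197.5 239.8] [556.4 236.5]
```

View pics/m5.png

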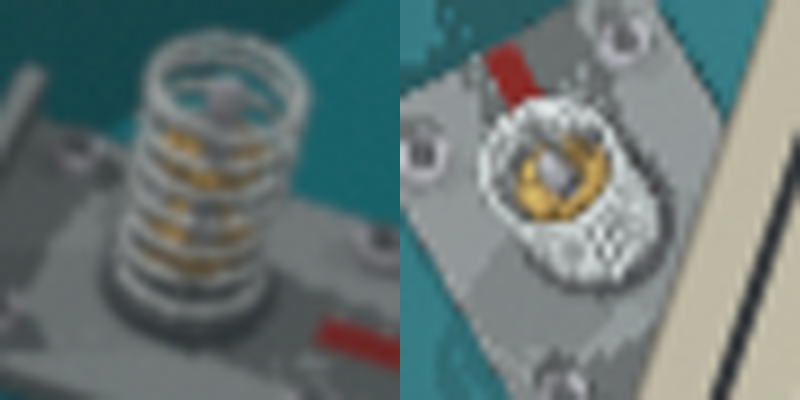

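The spring stands upright and released on the boss, concentric with the rod. Its top ring is level with the rod tip, at about (228,85) in the scene crop and (550,160) in top. The gripper is clear, so I'm handing in.

```bash
python3 -c "
from plant import robot
print(robot.close_job())"
```

```text
the job is handed in; nothing more can be done
None
```

I threaded the spring tail-down over the rod and both collars. It seated on the boss, I turned it to lock it to the right of the red stripe, and let go. I handed it in at about 19 s of the 72 s limit.

**Seating:** The spring touched the boss at the height I had worked out beforehand, pushing back with about 1.6–2.7 N. The last pictures show it upright on the boss and centred on the rod, with its top ring level with the rod tip. The gripper was clear, and I never moved the short spring or the sleeve.

**Forces:** The tail went through both notches with no vertical snag. The largest force I read was 3.5 N sideways, when I shifted it 1 mm with the tail in the upper notch. I undid that shift. Single force readings were noisy, by about 1 N.

**Lock angle:** I could not check this directly, because the lower collar hides the tail. I turned the spring 1.12 rad after the tail passed the lower notch, and it met no resistance. That puts the tail at about -90° from the stripe. The figure relies on the tail angle I saw in the tray, good to roughly ±0.1–0.15 rad. The notch angles it passed at (about -0.35 and -0.45 rad) match what I saw in the pictures.

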